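Tray-coating slip test with a biscuit

ROBOT

A 6-joint arm with a two-finger parallel gripper is mounted at the origin on the work surface. World frame = base frame: x ahead of the robot, y to its left, z up, the work surface at z = 0. Lengths are in mm, angles in rad, forces in N, time in s.
With the tool pointing down it reaches from about 375 to 925 mm from the base axis. Payload 5.7 kg.
Tool frame: the origin (TCP) lies where the fingers leave the gripper's body, on its centre line; the fingertips stand robot.tip_reach ahead of it and the grasp point (between the pads) lies 61 mm ahead of it (robot.tip_reach is the distance from the TCP to the fingertips, in mm); x points along the fingers, y is the direction in which the jaws open and shut, and the axes are right-handed (so a half turn about x gives the same grasp; the last joint's range is limited). The gripper opens to 88 mm and grips with 3 to 60 N. Pads are 20 mm wide; open, the fingers measure 115 mm over their backs; the gripper's body (75 mm by 178 mm) begins 61 mm behind the grasp point.
Start: joints at [1.202, 0.359, 1.51, -0, 1.272, -0.115], TCP at [150.647, 580.756, 302.623] pointing down, gripper open.
Joint ranges: [-2.97, 2.97], [-1.01, 2.36], [0.21, 2.38], [-0.96, 4.11], [0.2, 2.71], [-2.98, 2.98]. Speed limits (rad/s): [2.39, 2.39, 3.14, 3.14, 3.14, 3.14].

INTERFACE

Orientations are given as [roll, pitch, yaw] about the fixed x, y, z axes, in that order (R = Rz(yaw) Ry(pitch) Rx(roll)).
In Python, from rig import robot gives the robot as it stands. The module is installed in compiled form; this text tells all that it offers.
- The arm moves only by the shell command python3 -m jog 'ROWS' [FORCE]. ROWS is JSON, a list that holds one entry, the list of rows, each a list of 7 numbers: the turn, a rotation vector about the tool's x, y, z in degrees, then the shift along the tool's x, y, z in m, then the opening, from -1 (shut) to 1 (fully open), so that 0 is half open. In form: [[[wx, wy, wz, dx, dy, dz, gripper], ...]]. A call has 1 to 5 rows; each row shifts and turns the commanded pose from where the row before left it, along the tool's axes as they then stand; what a row does not reach is not made up. A row lasts 1/8 s, in which the tool goes at most 62.5 mm and 10.7 degrees, less where a joint would pass 70% of its speed; a pose out of reach is approached as far as the arm can. A call with a gripper value outside its range is refused whole. The fingers move at their own pace and stop on an object; FORCE is the grip in N (left out, the last holds). Time passes only in rows, so rows that do not move let the fingers close. It gives the time, the measured TCP pose, the force and the opening at its end, in the units of the state.
- robot.sense(): the state, without advancing time (a new reading comes with each control period).
- robot.grab_frame(name): name is "side" or "top"; returns the picture (480x640x3 uint8, red, green, blue); there is no depth.
- robot.camera_model(name): a dict with "fx", "fy", "cx", "cy" (pixels), "rvec" (rotation vector, rad) and "tvec" (3), from world to camera coordinates, as OpenCV has them. Camera axes: x right, y down, z forward; pixel columns grow to the right and rows downward; lengths in mm; the calibration is good to about 2 mm. A picture is of the moment at which its call begins. camera_model takes no time and is no camera call.
- robot.hand_in(): hands the job in, once; it reports no verdict.
The state is a dict: "time_s": time; "qpos": joint angles; "joint_vel": joint speeds; "joint_efforts": joint torques, N m; "tool_pos": TCP position; "ee_rot": TCP orientation; "wrist_force": force on the tool from outside, world axes, zero at the start; "wrist_torque": the same for the moment, N m; "width": finger opening in mm.
Only numpy, scipy, OpenCV 4.12 (cv2) and the standard library are available. Lean on these libraries where they do the work, as an engineer would, in place of code of your own. Each camera call takes 0.05 s, during which the arm holds its last target.

TASK

Do the slip test: raise the hinged tilt plate by its blue handle until the biscuit lets go and slides down to the foot stop by itself, but not so far that the red-footed weight slides below the white line too. Leave the plate standing tilted, with both pieces on it, and then press the green key fully down to note the angle. Do not push the biscuit, and do not press the red key.

Things in the scene. Friction and masses are not known exactly. Their poses are not given: they have to be found in the camera images.
- ramp (a joint): Angle of the hinged tilt plate (rad): 0 = level, as at the start; grows as the handle end rises, limit 0.90. Stiff hinge: the plate stays where it is left; lifting at the handle takes about 13 N. From day to day the biscuit slips at anything from 0.22 to 0.44 rad; the red-footed weight holds for 0.17 rad or more beyond that.
- deck (a point): On the plate's dark top face, mid-width, 4 mm above the hinge axis. Turns with the plate: x up the plate to the handle end, y along the hinge, z out of the face. Plate 290 x 168 x 8 mm (x -5 to 285), top 64 mm above the table when level. Foot stop 17 mm high at x = 0 (upper face x = 4 mm); 8 mm high rails at y = -81, 0, 81 make two lanes; white line across at x = 130 mm.
- ramp_handle (a point): Grip point on the axis of the blue round handle: a level stub 14 mm in diameter, 85 mm long, sticking out sideways (+y) from the plate's edge at its free end; the point is 46 mm out from the edge, 272 mm along x from the hinge axis. Frame parallel to deck's, turns with the plate. 60 mm above the table when level, nothing under it. Being round it can turn in the fingers.
- biscuit: The golden piped rosette biscuit, rigid, 56 mm in diameter, 25 mm tall, about 45 g; origin: centre of its underside. It lies loose in one of the two lanes, high on the plate (165 to 205 mm up from the hinge line). Against the foot stop its centre is about 32 mm from the hinge line.
- weight: Steel reference weight with a red silicone foot, 48 mm in diameter, 34 mm tall, about 150 g; origin: centre of its underside. It lies loose in the other lane, high on the plate, and must stay above the white line.
- green_key_top (a point): Top centre of the green push key, 36 mm in diameter on a white housing fixed to the table; it moves straight down 6 mm against a spring, fully down at about 4 N.
- green_key (a joint): Travel of the green key (m): 0 = up, 0.006 = fully down.
- red_key_top (a point): Top centre of the red key, the same make as the green one: it would clear the reading, do not press it.
- red_key (a joint): Travel of the red key (m): 0 = up, 0.006 = fully down.
Mind the look-alikes: they are no part of the job. What is shaped like the part that bears green_key_top but black or turquoise is not meant.

How it is judged (in metres and radians):
On the way, in this order (a step that is already met when the one before it is completed fails the run):
1. the biscuit has slid down to the foot stop of the tilted plate, while the red-footed weight is still above the white line (x of biscuit in the frame of deck below 0.06 m and x of weight in the frame of deck above 0.13 m and value of joint ramp above 0.15 rad), for 0.2 s.
2. the green key is pressed fully down while the tilted plate stands still (value of joint green_key above 0.0045 m and value of joint ramp above 0.15 rad and velocity of joint ramp between -0.1 and 0.1 rad/s), for 0.05 s.
At the end, for the whole second after the job is handed in: The plate stands still, tilted by more than 0.15 rad; the biscuit lies on it at the foot stop (its centre within 60 mm of the hinge line), the red-footed weight lies on it above the white line (more than 130 mm from the hinge line), and the green key has been pressed and is up again (all of step 1 and velocity of joint ramp between -0.05 and 0.05 rad/s and x of biscuit in the frame of deck above 0 m and z of biscuit in the frame of deck between -0.01 and 0.015 m and z of weight in the frame of deck between -0.01 and 0.015 m and value of joint green_key below 0.003 m); the robot touches nothing.
It fails at once if the plate is tilted so far that the red-footed weight slips below the white line (x of weight in the frame of deck below 0.13 m).
It fails at once if the robot pushes the biscuit (over 0.5 N) (contact force between biscuit and the fingers above 0.5 N or contact force between biscuit and the arm above 0.5 N).
It fails at once if the red key is pressed (value of joint red_key above 0.003 m).
It fails at once if the green key is pressed while the biscuit is still high on the plate (value of joint green_key above 0.003 m and x of biscuit in the frame of deck above 0.1 m).
It also fails if it takes over 54 s, if anything falls off the work surface, if the arm or the gripper's body presses on something with over 40 N, if the wrist force passes 120 N, or if a joint passes its speed limit or range.

## Working session

There is one attempt and no reset: what is moved stays moved. The work goes in short steps, Python scripts to look and compute and a shell command to move; the robot and the scene stay as the last step left them, time stands still between calls to the robot, and variables do not carry over. Pictures are saved under pics/ and viewed, and the job is handed in when it is done.

```bash
mkdir -p pics; python3 - <<'E'
from rig import robot
import cv2
s=robot.sense();print(s, robot.tip_reach)
for n in("side","top"):
    cv2.imwrite(f"pics/{n}0.png",robot.grab_frame(n)[:,:,::-1]);print(n,robot.camera_model(n))
E
```

```text
{'time_s': 0.0, 'qpos': array([ 1.20187504e+00,  3.59501330e-01,  1.51139324e+00, -2.64984217e-05,
        1.27248914e+00, -1.15073450e-01]), 'joint_vel': array([ 0.00117596,  0.00037064, -0.00127313, -0.00124616,  0.00082488,
       -0.00243136]), 'joint_efforts': array([ 1.40099626e-03, -5.15366900e+01, -2.70728052e+01,  6.75916602e-02,
        3.47900984e-02, -2.46186837e-04]), 'tool_pos': array([150.48705727, 580.27917275, 301.82655976]), 'ee_rot': array([-1.67173707,  1.56900509, -1.9255771 ]), 'wrist_force': array([-0.07828947,  0.7332606 , -0.11646548]), 'wrist_torque': array([ 0.01026173, -0.02119434, -0.00929353]), 'width': 88.00977020512696} 80.0
side {'fx': 461.59655621901805, 'fy': 461.59655621901805, 'cx': 317.9506834292723, 'cy': 241.33676181609937, 'rvec': array([ 2.18308643, -0.44680128,  0.22688336]), 'tvec': array([-555.86041183,  175.13148736,  623.96739987])}
top {'fx': 556.0490406032842, 'fy': 556.0490406032842, 'cx': 317.77235253338563, 'cy': 238.22044664297874, 'rvec': array([ 2.09481004, -2.15555243,  0.19709452]), 'tvec': array([-32.65776166, 605.9713641 , 848.35458559])}
```

View pics/side0.png

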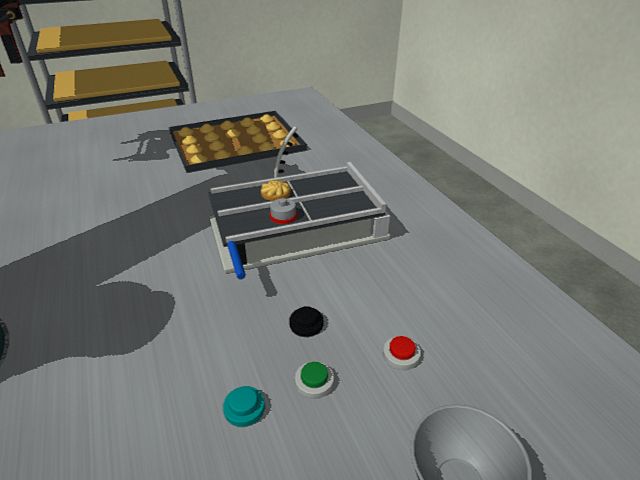

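View pics/top0.png

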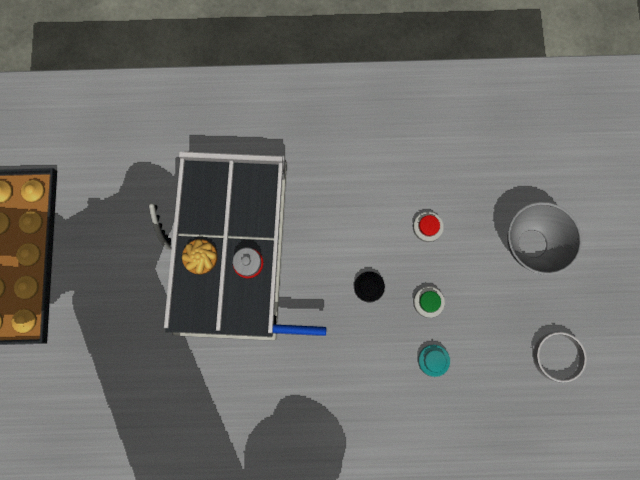

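The top view shows the plate: foot stop at the top edge (~180–285, 156), white line at row ~237, biscuit at (199,257), weight at (248,261), and handle from (273,329) to (326,331). The keys are red (430,226), green on white housing (430,301), black (369,286) and turquoise (434,360). Only the one at (430,301), side view (315,375), is green on white.

```bash
cat > h.py <<'E'
from rig import robot
import cv2, numpy as np
from scipy.spatial.transform import Rotation as Ro
def cam(n):
    m=robot.camera_model(n);K=np.array([[m['fx'],0,m['cx']],[0,m['fy'],m['cy']],[0,0,1]])
    return K,cv2.Rodrigues(m['rvec'])[0],m['tvec'].reshape(3,1)
def ray(n,p,z):
    K,R,t=cam(n);d=R.T@np.linalg.solve(K,[p[0],p[1],1]);c=(-R.T@t).ravel()
    return c+d*(z-c[2])/d[2]
def tri(a,b):
    P=[K@np.hstack([R,t]) for K,R,t in (cam('side'),cam('top'))]
    X=cv2.triangulatePoints(P[0],P[1],np.array(a,float).reshape(2,1),np.array(b,float).reshape(2,1));return (X[:3]/X[3]).ravel()
def proj(n,X):
    K,R,t=cam(n);p=K@(R@np.reshape(X,(3,1))+t);return (p[:2]/p[2]).ravel()
def crop(n,f,x,y,w,h,s):
    im=robot.grab_frame(n)[y:y+h,x:x+w,::-1];cv2.imwrite(f,cv2.resize(im,None,fx=s,fy=s,interpolation=cv2.INTER_CUBIC))
E
python3 - <<'E'
from h import *
np.set_printoptions(precision=1,suppress=True)
print('green tri',tri((315,374),(430.5,300)),'red',tri((402,347),(430,225.5)))
print('handle tip tri',tri((240,274),(326,331)),'root',tri((232,244),(273,329)))
for n,p in dict(tip=(326,331),root=(273,329)).items():print(n,ray('top',p,60))
for p in [(180,157),(284,158),(166,330),(273,335)]:print(p,ray('top',p,68))
print('bisc',ray('top',(199,257),80),'w',ray('top',(248,261),95), 'line',ray('top',(179,236),64),ray('top',(273,238),64))
for n in('side','top'):
    K,R,t=cam(n);print(n,(-R.T@t).ravel())
crop('side','pics/c1.png',200,150,220,260,2.3)
crop('top','pics/c2.png',150,140,320,250,2.4)
E
```

```text
green tri [ 501.4 -233.9   18.5] red [ 627.5 -241.    20.4]
handle tip tri [454.7 -58.4  65.4] root [461.7  24.3  60.7]
tip [455.6 -58.6  60. ]
root [461.   24.5  60. ]
(180, 157) [745.3 173.4  68. ]
(284, 158) [738.6   1.9  68. ]
(166, 330) [464.  190.4  68. ]
(273, 335) [451.6  24.   68. ]
bisc [575.6 137.7  80. ] w [564.9  58.8  95. ] line [613.4 173.7  64. ] [605.7  22.2  64. ]
side [ 354.6 -578.5  518.2]
top [439.4 -46.8 944.9]
```

View pics/c1.png

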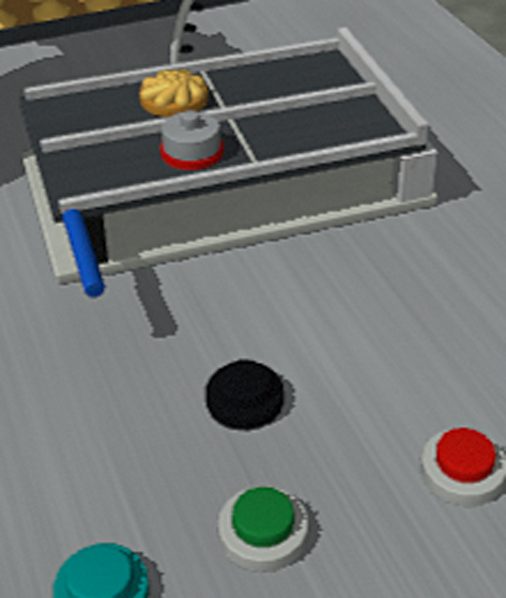

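View pics/c2.png

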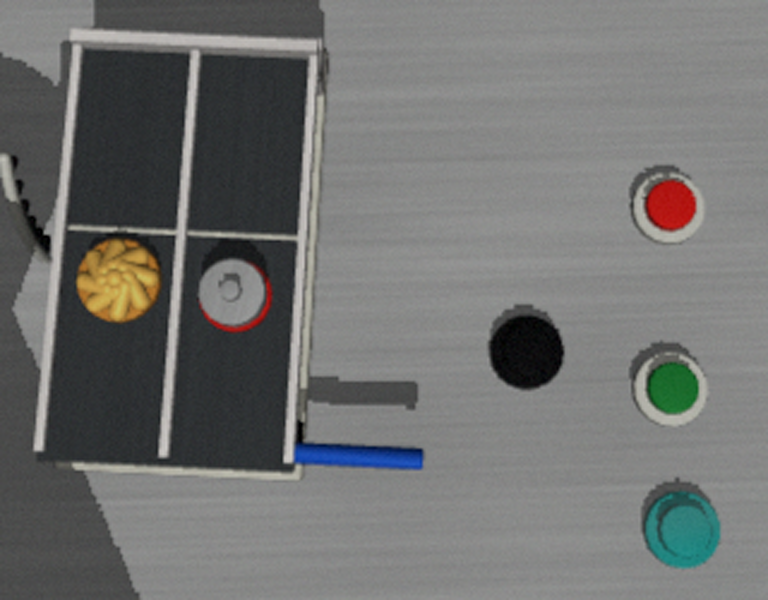

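The crops confirm the green key is the green-on-white one and that the handle sits at the near-right corner. Next I'll build the deck frame and work out the move to above the handle.

```bash
cat >> h.py <<'E'
np.set_printoptions(precision=4,suppress=True)
yd=np.array([-.065,-.998,0]);yd/=np.linalg.norm(yd);xd=np.array([-.998,.065,0]);xd/=np.linalg.norm(xd);zd=np.array([0,0,1.])
H0=np.array([461,24.4,60])+46*yd; C=H0-272*xd   # handle pt, centre of its arc
D0=C-130*yd+4*zd
def handle(th):return C+272*(np.cos(th)*xd+np.sin(th)*zd)
def deck(th,p):
    return C-130*yd+(p[0])*(np.cos(th)*xd+np.sin(th)*zd)+p[1]*yd+(p[2]+4)*(-np.sin(th)*xd+np.cos(th)*zd)
def pose():
    s=robot.sense();return s,Ro.from_euler('xyz',s['ee_rot']).as_matrix(),s['tool_pos']
def goto(tgt,Rt=None):
    s,R,p=pose()
    if Rt is not None:print('rotvec tool deg',np.degrees(Ro.from_matrix(R.T@Rt).as_rotvec()))
    print('shift tool m',R.T@(np.array(tgt)-p)/1000,'p',p,'t',s['time_s'])
# tool: x down, y along xd (jaw)
x=np.array([0,0,-1.]);RT=[]
for y in(xd,-xd):RT.append(np.column_stack([x,y,np.cross(x,y)]))
E
python3 - <<'E'
from h import *
s,R,p=pose();print(R,C,H0)
for r in RT:goto(H0+[0,0,61+90],r)
for q in [(-5,84,0),(-5,-84,0),(285,84,0),(285,-84,0),(130,0,0)]:print(q,proj('top',deck(0,q)),proj('side',deck(0,q)))
E
```

```text
[[-0.0004  0.2511  0.968 ]
 [-0.0011  0.968  -0.2511]
 [-1.     -0.0012 -0.0001]] [729.4353 -39.1807  60.    ] [458.0103 -21.5027  60.    ]
rotvec tool deg [-100.8142   -0.0654    0.0435]
shift tool m [ 0.0917 -0.5054  0.4488] p [150.5302 580.4624 302.1024] t 0.2
rotvec tool deg [79.1857  0.0413  0.0621]
shift tool m [ 0.0917 -0.5054  0.4488] p [150.5302 580.4624 302.1024] t 0.2
(-5, 84, 0) [281.4496 159.5402] [384.9189 211.5388]
(-5, -84, 0) [180.2236 156.0441] [348.751  168.9505]
(285, 84, 0) [272.4236 337.3965] [222.6687 244.1479]
(285, -84, 0) [165.0354 333.3995] [206.7509 193.0412]
(130, 0, 0) [225.3379 237.8559] [298.4889 201.0701]
```

```bash
python3 -m jog '[[[0,0,0,0,-0.039,0.0345,0],[0,0,0,0,-0.039,0.0345,0],[0,0,0,0,-0.039,0.0345,0],[0,0,0,0,-0.039,0.0345,0],[0,0,0,0,-0.039,0.0345,0]]]' 40
python3 -m jog '[[[0,0,0,0,-0.039,0.0345,0],[0,0,0,0,-0.039,0.0345,0],[0,0,0,0,-0.039,0.0345,0],[0,0,0,0,-0.039,0.0345,0],[0,0,0,0,-0.039,0.0345,0]]]'
python3 -m jog '[[[0,0,0,0,-0.039,0.0345,0],[0,0,0,0,-0.039,0.0345,0],[0,0,0,0,-0.037,0.0345,0],[10,0,0,0,0,0,0],[10,0,0,0,0,0,0]]]'
python3 -m jog '[[[10,0,0,0,0,0,0],[10,0,0,0,0,0,0],[10,0,0,0,0,0,0],[10,0,0,0,0,0,0],[10,0,0,0,0,0,0]]]'
python3 -m jog '[[[9.2,0,0,0,0,0,0],[0,0,0,0,0,0,0]]]'
python3 - <<'E'
from h import *
goto(H0+[0,0,61],RT[1]);print(robot.sense()['width'],robot.sense()['qpos'])
E
```

```text
time_s: 0.82
tool_pos: [269.1, 347.2, 302.7]
ee_rot: [0.324, 1.57, 0.07]
wrist_force: [0.4, 0.2, -0.2]
width: 44.5
time_s: 1.45
tool_pos: [387.2, 115.1, 302.8]
ee_rot: [0.432, 1.57, 0.178]
wrist_force: [0.7, 0.5, 0.0]
width: 43.8
time_s: 2.08
tool_pos: [458.1, -21.6, 302.4]
ee_rot: [-2.605, 1.57, 3.068]
wrist_force: [0.2, -0.3, -0.1]
width: 43.8
time_s: 2.7
tool_pos: [457.8, -20.7, 302.6]
ee_rot: [-1.398, 1.571, -2.879]
wrist_force: [-0.3, -0.2, 1.2]
width: 43.9
time_s: 2.95
tool_pos: [457.9, -20.7, 302.6]
ee_rot: [-1.197, 1.571, -2.832]
wrist_force: [0.5, 0.2, -0.5]
width: 44.1
rotvec tool deg [0.0678 0.0042 0.0107]
shift tool m [0.1816 0.0002 0.0008] p [457.8863 -20.663  302.6136] t 2.95
44.135498069891604 [-0.1959  0.1532  1.8017 -0.0001  1.1869 -0.132 ]
```

```bash
python3 -m jog '[[[0,0,0,0.045,0,0,0],[0,0,0,0.045,0,0,0],[0,0,0,0.04,0,0,0],[0,0,0,0.03,0,0,0],[0,0,0,0.0215,0,0.001,0]]]'
python3 - <<'E'
from h import *
goto(H0+[0,0,61],RT[1]);print(robot.sense()['wrist_force'])
crop('side','pics/d1.png',130,80,340,260,2.2)
E
```

```text
time_s: 3.58
tool_pos: [457.5, -21.6, 119.8]
ee_rot: [-1.627, 1.569, 3.024]
wrist_force: [-0.4, 0.6, 0.8]
width: 44.3
rotvec tool deg [ 0.2194 -0.0044  0.0819]
shift tool m [-0.0012  0.0005 -0.0001] p [457.4571 -21.5994 119.8051] t 3.575
[-0.4214  0.6157  0.8389]
```

View pics/d1.png

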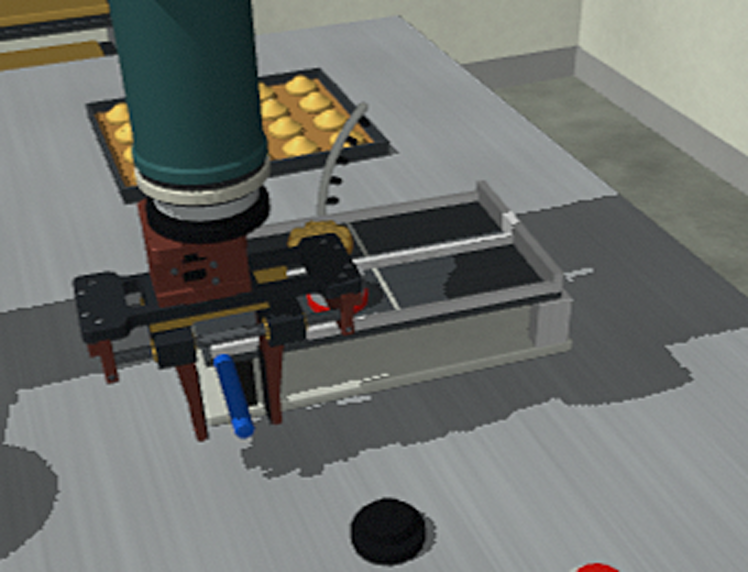

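```bash
python3 -m jog '[[[0,0,0,-0.001,0,0.008,0],[0,0,0,0,0,0,-1],[0,0,0,0,0,0,-1],[0,0,0,0,0,0,-1],[0,0,0,0,0,0,-1]]]' 45
python3 -m jog '[[[0,0,0,-0.007,0.0001,0,-1],[0,0,0,-0.0066,0.0002,0,-1],[0,0,0,-0.007,0.0005,0,-1],[0,0,0,-0.0066,0.0006,0,-1]]]'
python3 -c "
from h import *
goto(H0+[0,0,61]);print(robot.sense()['wrist_force'])
crop('side','pics/d2.png',130,80,340,260,2.2);crop('top','pics/d2t.png',130,130,240,230,2.5)"
```

```text
time_s: 4.25
tool_pos: [457.7, -29.7, 122.7]
ee_rot: [1.286, 1.57, -0.35]
wrist_force: [-0.1, -0.5, 5.4]
width: 13.0
time_s: 4.75
tool_pos: [458.9, -29.8, 149.6]
ee_rot: [0.392, 1.571, -1.244]
wrist_force: [5.4, -0.8, -15.6]
width: 13.1
shift tool m [ 0.0286 -0.0015 -0.0082] p [458.9382 -29.8138 149.5891] t 4.75
[  5.3507  -0.7953 -15.5689]
```

View pics/d2.png

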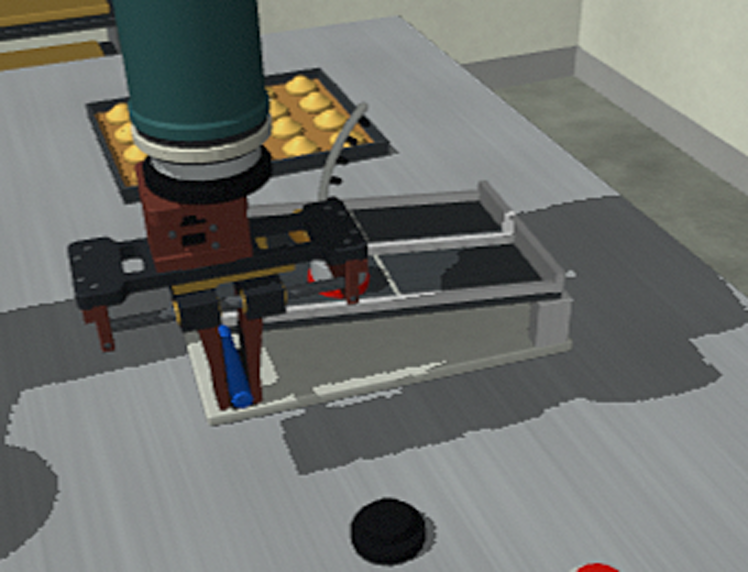

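View pics/d2t.png

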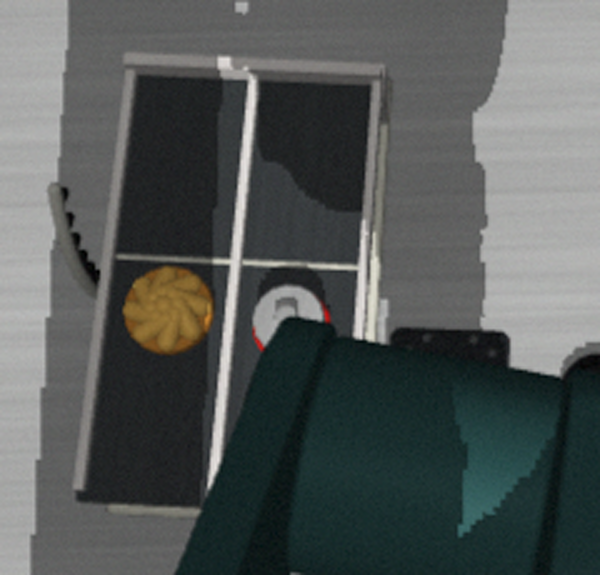

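The plate follows the gripper (about 0.1 rad). The biscuit, at (166,308) in the crop, is still visible, so I can track it in the top view.

```bash
cat > w.py <<'E'
from h import *
def look():
    s,R,p=pose();th=np.arctan2(p[2]-61-60+0.3,-(p-C)@(-xd));im=robot.grab_frame('top')
    hsv=cv2.cvtColor(im,cv2.COLOR_RGB2HSV);m=cv2.inRange(hsv,(10,100,60),(30,255,255));m[:,:150]=0;m[:,300:]=0;m[:140]=0;m[350:]=0
    ys,xs=np.nonzero(m);c=np.array([np.median(xs),np.median(ys)]) if len(xs) else None
    print('th %.3f'%th,'biscuit px',c,len(xs),'w',s['wrist_force'],s['time_s'])
    if c is not None:
        K,Rc,t=cam('top');d=Rc.T@np.linalg.solve(K,[c[0],c[1],1]);o=(-Rc.T@t).ravel()
        a=deck(th,(0,0,12));n=deck(th,(0,0,1))-deck(th,(0,0,0));X=o+d*((a-o)@n)/(d@n);u=deck(th,(1,0,0))-deck(th,(0,0,0))
        print('biscuit deck x %.0f'%((X-a)@u))
    return im
if __name__=='__main__':look()
E
python3 w.py
python3 -m jog '[[[0,0,0,-0.0067,0.0007,0,-1],[0,0,0,-0.0067,0.001,0,-1],[0,0,0,-0.0067,0.0011,0,-1],[0,0,0,-0.0067,0.0013,0,-1]]]'
python3 w.py
```

```text
th 0.109 biscuit px [197. 254.] 1005 w [ 1.7739 -1.0081  0.3434] 4.85
biscuit deck x 165
time_s: 5.4
tool_pos: [462.7, -30.1, 176.0]
ee_rot: [-1.241, 1.57, -2.877]
wrist_force: [5.2, -2.9, -16.3]
width: 12.8
th 0.204 biscuit px [195. 250.] 1029 w [  5.1956  -2.9402 -16.269 ] 5.4
biscuit deck x 165
```

```bash
python3 -m jog '[[[0,0,0,-0.0027,0.0006,0,-1],[0,0,0,-0.0027,0.0006,0,-1],[0,0,0,0,0,0,-1],[0,0,0,0,0,0,-1]]]'|head -1
python3 w.py
python3 -m jog '[[[0,0,0,-0.0027,0.0006,0,-1],[0,0,0,-0.0026,0.0006,0,-1],[0,0,0,0,0,0,-1],[0,0,0,0,0,0,-1]]]'|head -1
python3 w.py
```

```text
time_s: 5.95
th 0.225 biscuit px [195. 249.] 1028 w [  2.8285  -3.2171 -12.1382] 5.95
biscuit deck x 165
time_s: 6.5
th 0.246 biscuit px [194. 248.] 1032 w [  2.3703  -2.8286 -10.5996] 6.5
biscuit deck x 166
```

```bash
python3 -m jog '[[[0,0,0,-0.0026,0.0007,0,-1],[0,0,0,-0.0026,0.0007,0,-1],[0,0,0,0,0,0,-1],[0,0,0,0,0,0,-1]]]'|head -1
python3 w.py
```

```text
time_s: 7.05
th 0.265 biscuit px [194. 247.] 1040 w [-0.2056 -3.7862 -8.4587] 7.05
biscuit deck x 166
```

```bash
python3 -m jog '[[[0,0,0,-0.0026,0.0007,0,-1],[0,0,0,-0.0026,0.0007,0,-1],[0,0,0,0,0,0,-1],[0,0,0,0,0,0,-1]]]'|head -1
python3 w.py
```

```text
time_s: 7.6
th 0.285 biscuit px [194. 246.] 1041 w [ -0.7767  -5.0284 -11.5489] 7.6
biscuit deck x 166
```

```bash
python3 -m jog '[[[0,0,0,-0.0026,0.0008,0,-1],[0,0,0,-0.0026,0.0008,0,-1],[0,0,0,0,0,0,-1],[0,0,0,0,0,0,-1]]]'|head -1
python3 w.py
```

```text
time_s: 8.15
th 0.305 biscuit px [193. 245.] 1043 w [ -0.855   -4.4338 -10.907 ] 8.15
biscuit deck x 166
```

```bash
python3 -m jog '[[[0,0,0,-0.0026,0.0008,0,-1],[0,0,0,-0.0026,0.0008,0,-1],[0,0,0,0,0,0,-1],[0,0,0,0,0,0,-1]]]'|head -1
python3 w.py
```

```text
time_s: 8.7
th 0.325 biscuit px [193. 244.] 1034 w [ -1.8396  -4.8885 -10.5785] 8.7
biscuit deck x 166
```

```bash
python3 -m jog '[[[0,0,0,-0.0026,0.0009,0,-1],[0,0,0,-0.0026,0.0009,0,-1],[0,0,0,0,0,0,-1],[0,0,0,0,0,0,-1]]]'|head -1
python3 w.py
python3 -c "
from h import *
crop('side','pics/d3.png',130,80,340,260,2.2)"
```

```text
time_s: 9.25
th 0.344 biscuit px [194. 234.] 1026 w [ -0.4379  -5.0424 -10.7828] 9.25
biscuit deck x 151
```

View pics/d3.png

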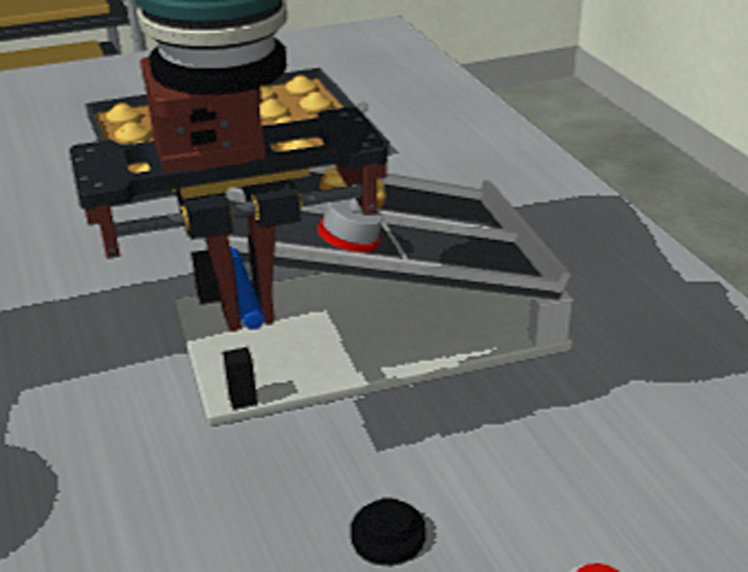

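The biscuit has started to slide (deck x 151). I'll hold still and let it run down.

```bash
python3 -m jog '[[[0,0,0,0,0,0,-1],[0,0,0,0,0,0,-1],[0,0,0,0,0,0,-1],[0,0,0,0,0,0,-1]]]'|head -1
python3 w.py
```

```text
time_s: 9.85
th 0.344 biscuit px [202. 190.] 911 w [ -1.9781  -5.2873 -11.4069] 9.85
biscuit deck x 71
```

```bash
python3 -m jog '[[[0,0,0,0,0,0,-1],[0,0,0,0,0,0,-1],[0,0,0,0,0,0,-1],[0,0,0,0,0,0,-1]]]'|head -1
python3 w.py
python3 -c "
from h import *
crop('top','pics/d4.png',130,130,240,230,2.5)"
```

```text
time_s: 10.4
th 0.344 biscuit px [206. 171.] 854 w [ -0.5465  -6.2718 -10.7177] 10.4
biscuit deck x 33
```

View pics/d4.png

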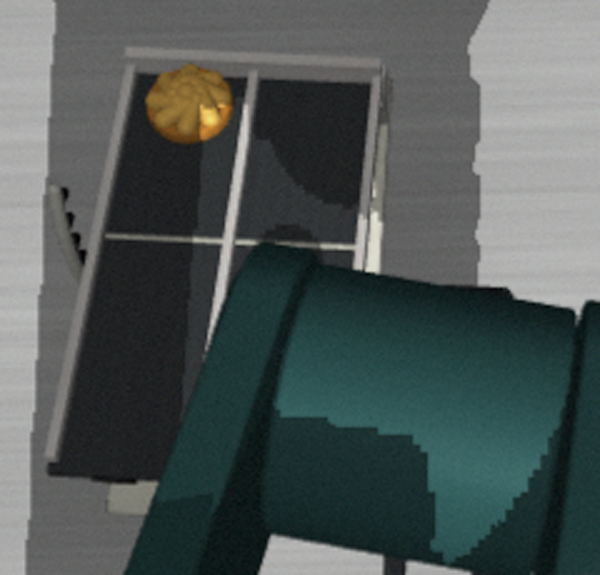

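The biscuit rests at the foot stop (deck x 33) and the weight stayed above the line in the side view. Releasing the handle, then retreating straight up.

```bash
python3 -m jog '[[[0,0,0,0.0005,0,0,-1],[0,0,0,0,0,0,0],[0,0,0,0,0,0,0],[0,0,0,0,0,0,0],[0,0,0,0,0,0,0]]]'
python3 -m jog '[[[0,0,0,-0.02,0,0,0],[0,0,0,-0.04,0,0,0],[0,0,0,-0.04,0,0,0],[0,0,0,-0.02,0,0,0]]]'
python3 -c "
from h import *
crop('side','pics/d5.png',130,80,340,260,2.2)
goto([501.4,-233.9,18.5+80+40]);print(tri((315,374),(430.5,300)))
for p in (301,375),: print(ray('top',(430.3,300.5),20),ray('side',(315,374),20))"
```

```text
time_s: 11.12
tool_pos: [473.4, -30.6, 212.7]
ee_rot: [1.625, 1.57, -0.011]
wrist_force: [0.7, -0.7, 0.1]
width: 43.6
time_s: 11.62
tool_pos: [473.9, -30.7, 334.7]
ee_rot: [1.46, 1.567, -0.176]
wrist_force: [0.5, -0.2, -1.1]
width: 43.6
shift tool m [0.1984 0.0386 0.2007] p [474.7182 -30.8959 336.454 ] t 11.675
[ 501.4026 -233.9448   18.4651]
[ 501.2025 -233.456    20.    ] [ 499.8819 -234.8061   20.    ]
```

View pics/d5.png

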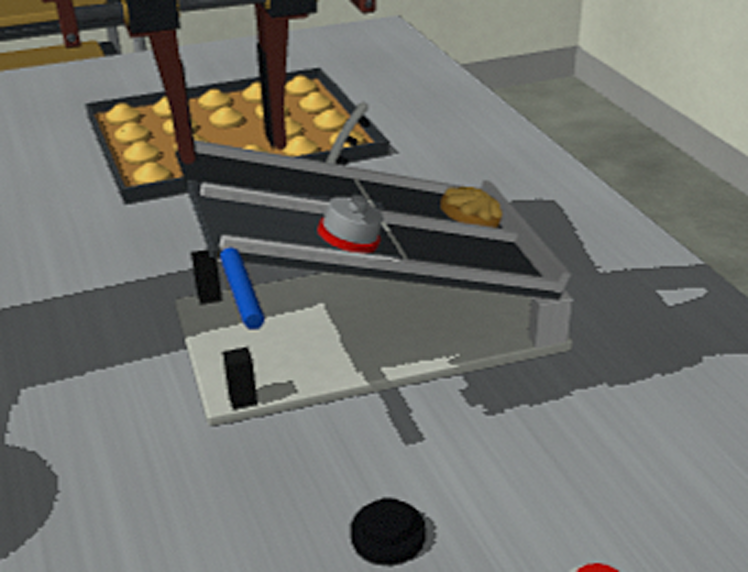

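Plate stands tilted, biscuit at the stop (471,205), weight well above the line. Moving above the green key with the fingers shut.

```bash
python3 -m jog '[[[0,0,0,0,0.0097,0.05,-1],[0,0,0,0,0.0097,0.05,-1],[0,0,0,0,0.0097,0.05,-1],[0,0,0,0,0.0096,0.0507,-1],[0,0,0,0,0,0,-1]]]'
python3 -m jog '[[[0,0,0,0.05,0,0,-1],[0,0,0,0.05,0,0,-1],[0,0,0,0.05,0,0,-1],[0,0,0,0.05,0,0,-1],[0,0,0,0,0,0,-1]]]'
python3 -c "
from h import *
crop('side','pics/e1.png',180,200,300,240,2.5)
goto([501.2,-233.9,18.5+80])"
```

```text
time_s: 12.3
tool_pos: [498.9, -236.7, 331.4]
ee_rot: [-0.105, 1.57, -1.744]
wrist_force: [0.6, 0.3, -0.4]
width: 0.6
time_s: 12.92
tool_pos: [495.8, -230.7, 129.0]
ee_rot: [-2.094, 1.562, 2.553]
wrist_force: [-0.2, -0.5, 0.6]
width: 0.6
shift tool m [0.0328 0.0041 0.0019] p [ 497.3997 -231.8457  131.3534] t 12.975
```

View pics/e1.png

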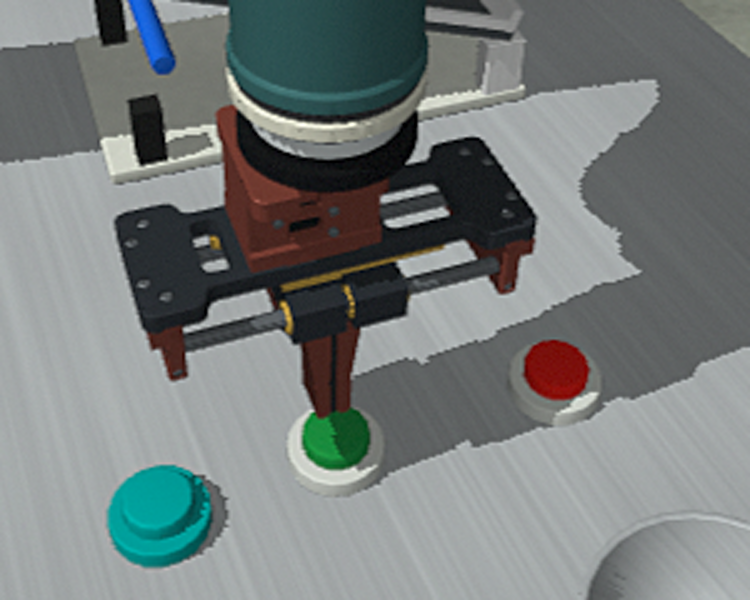

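Fingertips (335,412 in the crop) hover over the green key; the side prongs clear the red key in height.

```bash
python3 -m jog '[[[0,0,0,0.02,0.001,0.001,-1],[0,0,0,0,0,0,-1]]]'
python3 -c "
from h import *
goto([501.2,-233.9,18.5+80])"
```

```text
time_s: 13.22
tool_pos: [500.1, -234.5, 113.8]
ee_rot: [1.104, 1.57, -0.532]
wrist_force: [-0.6, 0.8, -0.1]
width: -0.2
shift tool m [ 0.0153  0.0011 -0.0006] p [ 500.0832 -234.46    113.754 ] t 13.225
```

```bash
python3 -m jog '[[[0,0,0,0.007,0.001,0,-1],[0,0,0,0.007,0,0,-1],[0,0,0,0.002,0,0,-1],[0,0,0,0.001,0,0,-1]]]'
python3 -m jog '[[[0,0,0,0.001,0,0,-1],[0,0,0,0.001,0,0,-1]]]'
python3 -m jog '[[[0,0,0,0.001,0,0,-1],[0,0,0,0,0,0,-1]]]'
```

```text
time_s: 13.72
tool_pos: [501.4, -235.1, 96.2]
ee_rot: [1.133, 1.569, -0.503]
wrist_force: [0.7, 1.4, 13.5]
width: 0.2
time_s: 13.98
tool_pos: [501.5, -235.1, 95.7]
ee_rot: [1.073, 1.568, -0.563]
wrist_force: [-3.7, 3.0, 31.3]
width: 0.2
time_s: 14.22
tool_pos: [501.5, -235.1, 95.7]
ee_rot: [1.063, 1.568, -0.573]
wrist_force: [-4.2, 3.9, 33.6]
width: 0.4
```

Force rises steeply at tip z = 15.7 mm, far above the 4 N needed, so the key is bottomed. One look before lifting.

```bash
python3 -c "
from h import *
crop('side','pics/e2.png',250,310,140,110,5.5)"
python3 -m jog '[[[0,0,0,-0.004,0,0,-1],[0,0,0,-0.01,0,0,-1],[0,0,0,-0.04,0,0,-1],[0,0,0,-0.06,0,0,-1],[0,0,0,-0.06,0,0,-1]]]'
python3 -m jog '[[[0,0,0,0,0,0.03,-1],[0,0,0,0,0,0.03,-1],[0,0,0,0,0,0,-1]]]'
python3 -c "
from h import *
import cv2
cv2.imwrite('pics/f1.png',robot.grab_frame('side')[:,:,::-1]);crop('top','pics/f2.png',130,130,340,230,2.3)"
```

```text
time_s: 14.9
tool_pos: [499.4, -234.1, 267.6]
ee_rot: [-1.981, 1.568, 2.666]
wrist_force: [1.1, -0.2, -1.2]
width: 0.1
time_s: 15.28
tool_pos: [496.0, -295.8, 266.4]
ee_rot: [-1.455, 1.57, -3.093]
wrist_force: [-0.7, 0.2, 0.2]
width: 0.3
```

View pics/e2.png

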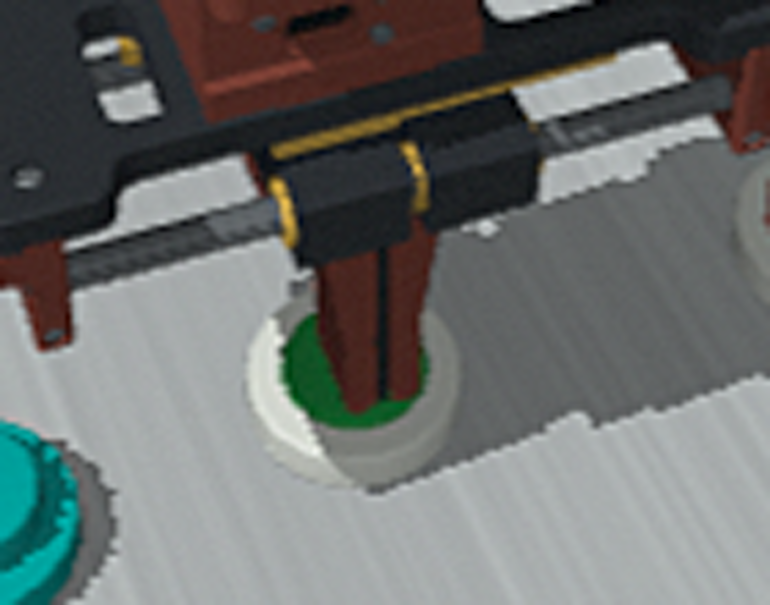

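View pics/f1.png

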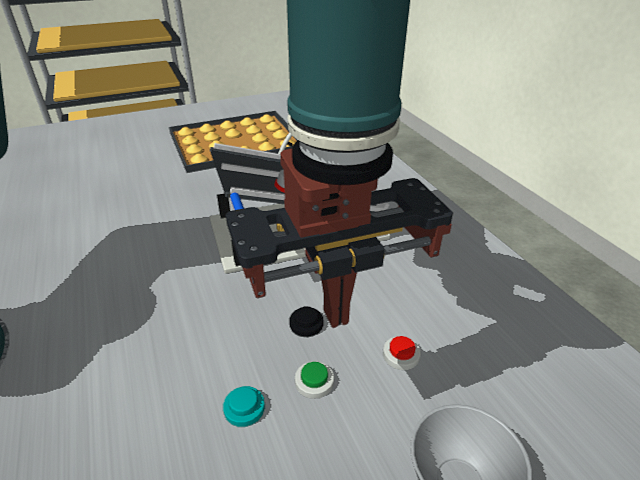

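View pics/f2.png

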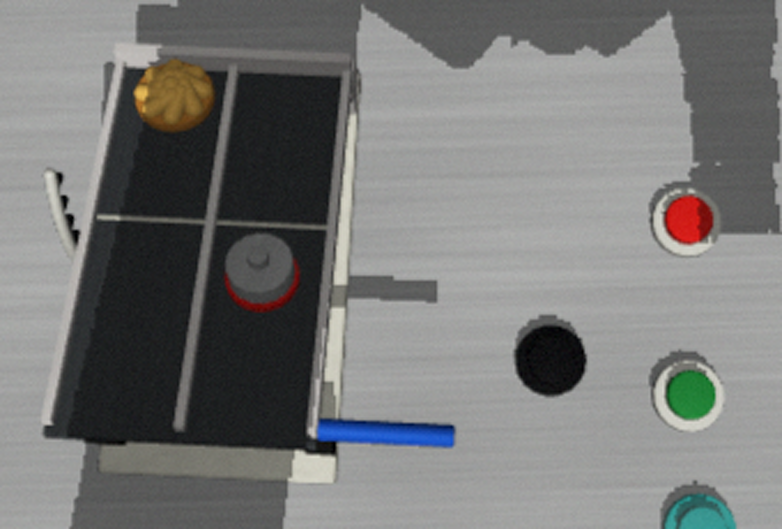

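The pictures show the key flush with its housing while pressed and up again now. The biscuit is at the foot stop (174,95), the weight is above the white line (261,270), the plate is tilted and the arm is clear of everything.

```bash
python3 -c "
from rig import robot
s=robot.sense();print(abs(s['joint_vel']).max(),s['wrist_force']);print(robot.hand_in())"
```

```text
0.01516555236034361 [0.73198409 0.69356486 0.10983936]
the job is handed in; nothing more can be done
None
```

The slip test is done and handed in at about 15 s on the robot's clock; `hand_in()` gave no verdict.

- **Slip:** I raised the plate by its blue handle in 0.02 rad steps. The biscuit let go at about 0.34 rad (estimated from the gripper's position) and slid to the foot stop by itself.
- **Release:** I held still while it slid, then let go of the handle. The plate stayed where it was.
- **Green key:** I pressed it down to its stop, at about 33 N on the wrist, and it came back up. The red key was not touched.

In the last pictures, the plate stands tilted and the biscuit is at the foot stop. I measured its centre at about 33 mm from the hinge line before letting go of the handle. The weight is above the white line, judged by eye in the pictures. The arm is clear of everything, with wrist force near zero. No check failed or disagreed.

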